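# Unclip the locker key and hold the flap latch open

## Task

Pull the square-headed key up out of its sprung clip on the key rail, put it in the lock of the counter flap and work it gently fully home past its sticky pins, wiggling it along the keyway rather than forcing it, then turn it a quarter turn clockwise. The latch springs shut if the key is let go, so finish while gripping the key and holding it turned with the bolt drawn; leave the other key in its clip and everything else on the counter where it is.

Things in the scene. Friction and masses are not known exactly. Their poses are not given: they have to be found in the camera images.
- key_head (a point): Centre of the head of the wanted key, a flat black rectangular head 28 wide (its x) x 9 thick (its y) x 40 mm tall (z, up), standing upright in the rail with the head on top. Pinch it across the 9 mm. The head's underside is 20 mm below this point and the steel shoulder under it (26 x 8.6 x 5 mm) ends 25 mm below it. Half a turn about z gives the same key. Mass about 45 g.
- key_tip (a point): Lowest point of the same key, 48.5 mm below the centre of its head; same axes as the head.
- other_head (a point): Centre of the head of the other key on the rail: a black round disc head 31 mm across, 9 mm thick; to be left in its clip.
- rail: Aluminium key rail screwed to the counter, 150 long (its x) x 28 x 56 mm high on 50 mm deep feet, origin under its centre. Two slots in its top, 35 mm either side of the centre, hold one key each (either key in either), key width along the rail, shoulder resting on top. Two sprung balls close over each bit: pulling straight up takes about 6 to 12 N in the first 4 mm; the tip leaves the rail after 24 mm.
- keyway (a point): Centre of the keyway's mouth, on top of the lock's square steel escutcheon (42 x 42 mm, top 34 mm above the counter). z up, out of the lock; x along the keyway's length (15.5 x 6 mm, its rim bevelled 2.5 mm) and towards the flap. The key goes straight down, its width along x, for 23.5 mm until its shoulder rests on the escutcheon; only there can it turn, and once turned it is captive.
- plug (a joint): Turn of the lock's plug, rad: 0 at rest with the keyway along the lock's x, grows clockwise seen from above, stop at 1.5 (a quarter turn). A spring drives it back to 0 (0.03 N m at rest, 0.1 at the stop). The key has about 0.12 rad of play in it, so turn the key about 1.6 rad to reach the stop; above 1.2 counts as turned.
- bolt (a joint): How far the brass bolt is drawn into the lock case, m: 0 shut, over the flap's steel strike lip; 0.012 fully drawn. It follows the plug.
- key: The wanted key as a whole; origin at its tip, z up towards the head, x along its width. From the tip up: double-sided bit 14 wide x 4.5 thick x 16 mm long with a rounded nose, round neck 5 mm thick and 7.5 mm long, shoulder 5 mm, head 40 mm.
- lock: Grey latch case 66 x 84 x 29 mm fixed on the counter, the escutcheon on top, with the hinged plywood flap (210 x 220 mm, 26 mm high) beyond it. Origin on the counter under the keyway, z up.
- tumbler: Clear glass tumbler, 72 mm across, 95 mm tall, upright; origin under its centre. A bystander.
- plate: Blue enamel plate, 210 mm across, 22 mm high; a bystander.
- canister: Green plastic canister with a twist cap, 92 mm across, 142 mm tall, upright; a bystander.
- spoon_rest: Bamboo spoon rest, a shallow tray 85 x 200 x 16 mm; a bystander.
- pin0: Sticky sprung pin (ball end 7 mm) inside the lock, in the +x end of the keyway: the key's nose jams on it about 9 mm down. Do not force it (it bends at 40 N). Under a downward push of 5 to 10 N shift the key to and fro along the keyway's x, 1 to 2 mm each way (about 10 N sideways); each shift works the pin aside and the key sinks a little. It stays aside.
- pin1: The second sticky pin, like the first, in the -x end of the keyway: the key's nose jams on it about 15 mm down.
Things that resemble listed ones, but are neither listed nor needed, are in the scene too. Of the things that look like the rail, the smaller one is meant. What is shaped like the key but blue is not meant.

How it is judged:
By the outcome, as a careful person would: the job done as asked, in the order asked, and still so for the second after the job is handed in, while the arm keeps its last pose, push and grip.
It also fails if it takes over 58 s, if anything falls off the work surface, if the arm or the gripper's body presses on something with over 40 N, if the wrist force passes 120 N, or if a joint passes its speed limit or range.

## Robot

A 6-joint arm with a two-finger parallel gripper is mounted at the origin on the work surface. World frame = base frame: x ahead of the robot, y to its left, z up, the work surface at z = 0. Lengths are in mm, angles in rad, forces in N, time in s.
With the tool pointing down it reaches from about 250 to 775 mm from the base axis. Payload 8.9 kg.
Tool frame: the origin (TCP) lies midway between the tips of the shut fingers; the grasp point (between the pads) lies 19 mm behind it; x points along the fingers, y is the direction in which the jaws open and shut, and the axes are right-handed (so a half turn about x gives the same grasp; the last joint's range is limited). The gripper opens to 85 mm and grips with 20 to 120 N. Pads are 22 mm wide; open, the fingers measure 114 mm over their backs; the gripper's body (76 mm by 85 mm) begins 54 mm behind the grasp point. The pads swing forward as they close: fully open they stand 13 mm farther back than shut.
Start: joints at [-1.33, 0.291, -0.153, 1.127, 0, 1.431], TCP at [194.637, -487.586, 231.305] pointing down, gripper open.
Joint ranges: [-2.52, 2.52], [-0.91, 1.74], [-1.3, 1.37], [-1.96, 2.02], [-1.52, 1.47], [-3.14, 3.14]. Speed limits (rad/s): [2.22, 2.22, 2.79, 3.14, 3.14, 3.14].

## Interface

Orientations are given as a 3x3 rotation matrix whose columns are the frame's x, y, z axes.
In Python, from station import read_state, snapshot, hand_in gives the robot as it stands.
- The arm moves only by the shell command python3 -m jog 'ROWS' [OPENING] [FORCE]. ROWS is JSON, a list that holds one entry, the list of rows, each a list of 4 numbers: the shift along the tool's x, y, z in m, then the turn about the tool's x in degrees. A call has 1 to 12 rows; each row is the pose to reach, as a shift and turn from the pose measured when the call began, along the tool's axes at that moment; what a row does not reach only later rows make up. A row lasts 1/8 s, in which the tool goes at most 62.5 mm and 10.7 degrees, less where a joint would pass 70% of its speed; a pose out of reach is approached as far as the arm can. A call with a gripper value outside its range is refused whole. OPENING is the opening, from 0 (shut) to 1 (fully open), set as the call begins (- or left out, the last holds). The fingers move at their own pace and stop on an object; FORCE is the grip in N (left out, the last holds). Time passes only in rows, so rows that repeat a pose let the fingers close. It gives the time, the measured TCP pose, the force and the opening at its end, in the units of the state.
- read_state(): the state, without advancing time (a new reading comes with each control period).
- snapshot(name): name is "side" or "top" or "wrist"; returns a dict with "image" (420x560x3 uint8, red, green, blue), "fx", "fy", "cx", "cy" (pixels), "R" (3x3) and "t" (3): a world point X has camera coordinates R X + t. Camera axes: x right, y down, z forward; pixel columns grow to the right and rows downward; lengths in mm; the calibration is good to about 2 mm. A picture is of the moment at which its call begins. There is no depth.
- hand_in(): hands the job in, once; it reports no verdict.
The state is a dict: "t": time; "joint_positions": joint angles; "qvel": joint speeds; "joint_efforts": joint torques, N m; "tool_pos": TCP position; "ee_rot": TCP orientation; "wrist_force": force on the tool from outside, world axes, zero at the start; "wrist_torque": the same for the moment, N m; "grip_width": opening from 0.0 (shut) to 1.0 (fully open).
Only numpy, scipy, OpenCV 4.12 (cv2) and the standard library are available. Lean on these libraries where they do the work, as an engineer would, in place of code of your own. Each camera call takes 0.05 s, during which the arm holds its last target.

## Working session

There is one attempt and no reset: what is moved stays moved. The work goes in short steps, Python scripts to look and compute and a shell command to move; the robot and the scene stay as the last step left them, time stands still between calls to the robot, and variables do not carry over. Pictures are saved under pics/ and viewed, and the job is handed in when it is done.

```bash
ls; mkdir -p pics; cat > h.py <<'E'
import numpy as np, cv2
from station import read_state, snapshot
def snap(n,f):
    s=snapshot(n); cv2.imwrite(f'pics/{f}.png',cv2.cvtColor(s['image'],cv2.COLOR_RGB2BGR))
    np.save(f'pics/{f}.npy',s,allow_pickle=True); return s
def load(f): return np.load(f'pics/{f}.npy',allow_pickle=True).item()
def ray(s,u,v):
    R=np.array(s['R']);t=np.array(s['t']); d=R.T@np.array([(u-s['cx'])/s['fx'],(v-s['cy'])/s['fy'],1]); return -R.T@t,d
def onz(s,u,v,z):
    c,d=ray(s,u,v); return c+d*(z-c[2])/d[2]
def proj(s,X):
    p=np.array(s['R'])@np.array(X)+np.array(s['t']); return np.array([p[0]/p[2]*s['fx']+s['cx'],p[1]/p[2]*s['fy']+s['cy']])
def tri(obs):
    A=np.zeros((3,3));b=np.zeros(3)
    for s,u,v in obs:
        c,d=ray(s,u,v);d=d/np.linalg.norm(d);P=np.eye(3)-np.outer(d,d);A+=P;b+=P@c
    return np.linalg.solve(A,b)
E
python3 - <<'E'
from h import *
for n in ['side','top','wrist']:
    s=snap(n,n+'0'); print(n,s['fx'],s['cx'],s['cy'],np.round(-np.array(s['R']).T@np.array(s['t'])),np.round(s['R'],2).tolist())
print(read_state())
E
```

```text
pics
side 383.8142756455855 277.5922778251362 210.39420855904973 [  4. 940. 623.] [[-0.88, -0.47, -0.0], [-0.22, 0.42, -0.88], [0.41, -0.78, -0.48]]
top 453.2068600399679 287.1123409212453 212.19949158753676 [ 347.  107. 1525.] [[0.01, -1.0, 0.0], [-1.0, -0.01, -0.07], [0.07, -0.0, -1.0]]
wrist 371.0688150453912 285.61505880619404 213.04655063895888 [ 260. -461.  375.] [[0.37, -0.93, -0.0], [-0.89, -0.36, 0.28], [-0.26, -0.1, -0.96]]
{'t': 0.15, 'joint_positions': array([-1.33028780e+00,  2.91190420e-01, -1.53931919e-01,  1.12669065e+00,
       -3.89380930e-05,  1.43149563e+00]), 'qvel': array([-0.0002029 , -0.00344785,  0.00276002,  0.00047457, -0.00160877,
        0.00125074]), 'joint_efforts': array([ 9.82590645e-04, -5.37367702e+01,  3.31521821e+01,  1.14096300e-02,
       -1.57098912e-04, -1.97362041e-06]), 'tool_pos': array([ 194.55372889, -487.27197204,  230.85152979]), 'ee_rot': array([[-2.79982760e-04,  3.70743165e-01, -9.28735392e-01],
       [ 9.78124671e-04, -9.28734882e-01, -3.70743256e-01],
       [-9.99999482e-01, -1.01222072e-03, -1.02603280e-04]]), 'wrist_force': array([ 0.32661353, -0.35612838, -0.65084124]), 'wrist_torque': array([ 0.02042647,  0.03202213, -0.02390195]), 'grip_width': 0.9965909844810775}
```

View pics/side0.png

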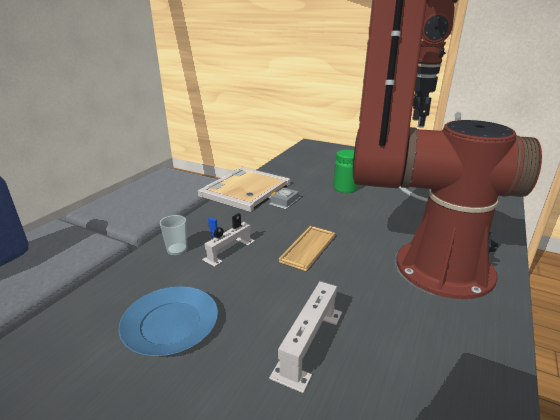

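View pics/top0.png

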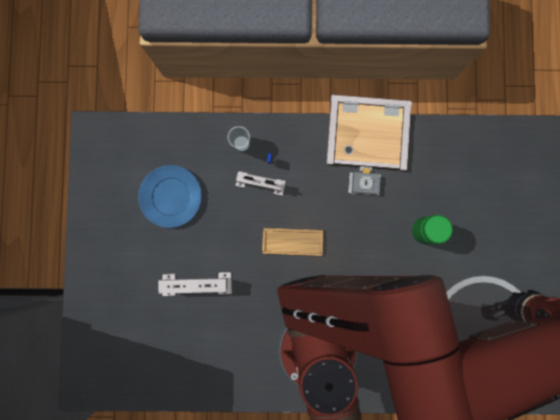

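View pics/wrist0.png

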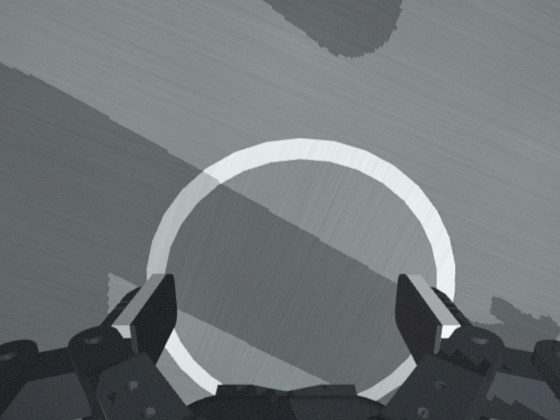

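```bash
python3 - <<'E'
import cv2,numpy as np
a=cv2.imread('pics/side0.png');b=cv2.imread('pics/top0.png')
A=cv2.resize(a[200:270,190:270],None,fx=8,fy=8,interpolation=2)
B=cv2.resize(b[110:210,215:315],None,fx=6,fy=6,interpolation=2)
C=cv2.resize(b[130:205,320:420],None,fx=6,fy=6,interpolation=2)
cv2.imwrite('pics/cA.png',A);cv2.imwrite('pics/cB.png',B);cv2.imwrite('pics/cC.png',C)
cv2.imwrite('pics/cD.png',cv2.resize(a[160:220,240:320],None,fx=8,fy=8,interpolation=2))
E
```

```text
(no output)
```

View pics/cA.png

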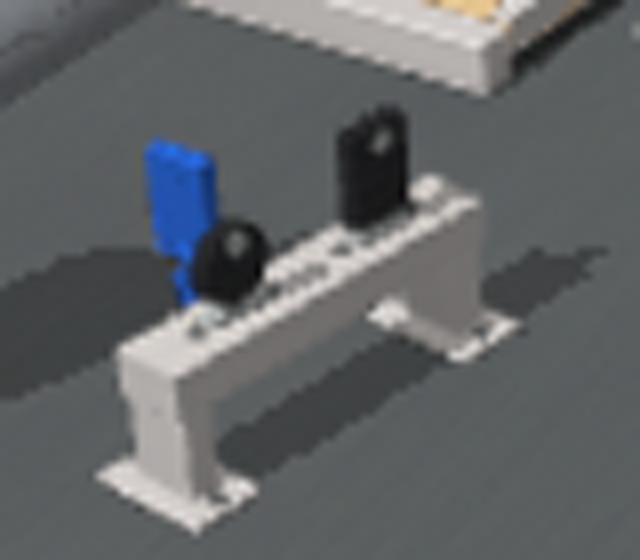

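View pics/cB.png

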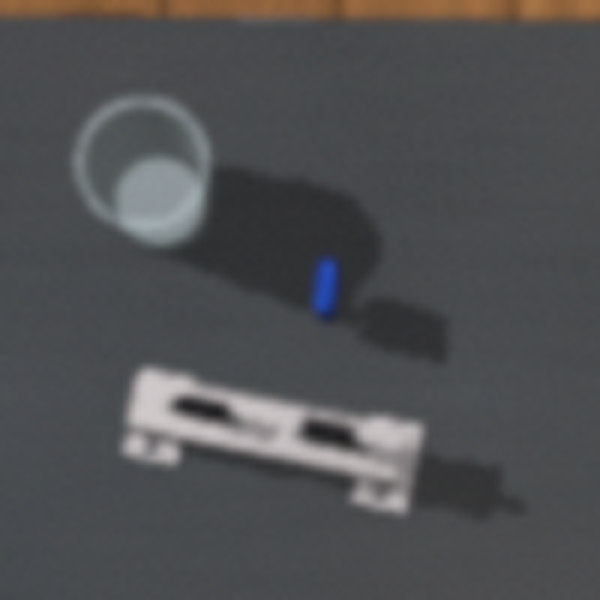

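View pics/cC.png

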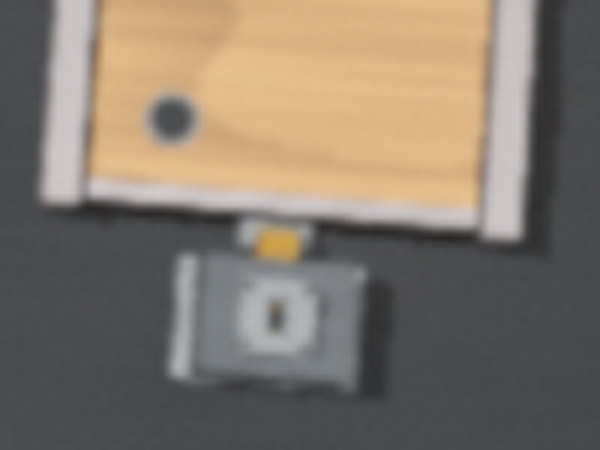

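View pics/cD.png

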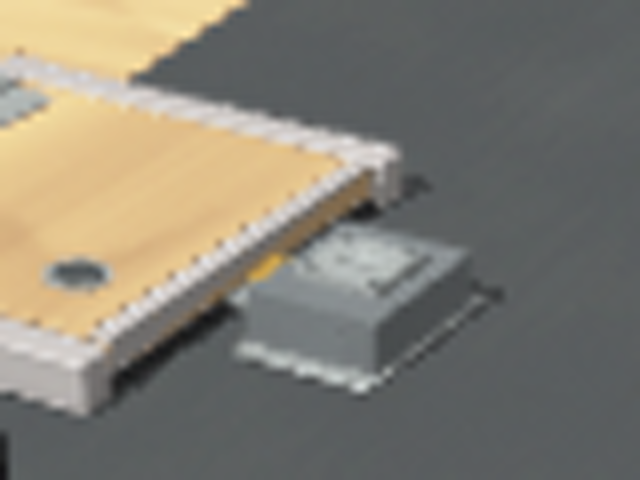

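The wanted one could be confused with: the round black head (side 219,232; top 248,178), the blue key shape (side 212,224; top 269,158), and empty slots of the larger rail (side 310,330; top 195,285). By description I choose the black rectangular head on the smaller rail at side (236,220), top (270,182). The crop confirms a flat rectangular black head. The keyway is at top (366,183).

```bash
python3 - <<'E'
from h import *
t=load('top0');s=load('side0')
print('key top',onz(t,269.8,182,95),'tri',tri([(t,269.8,182),(s,190+373/8,200+165/8)]))
print('round',onz(t,248.5,178,90))
# rail corners top z56
for p in [(215+150/6,110+368/6),(215+425/6,110+425/6),(215+128/6,110+425/6),(215+408/6,110+478/6)]: print('rail',onz(t,*p,56))
print('keyway',onz(t,320+276/6,130+316/6,34), tri([(t,320+276/6,130+316/6),(s,240+362/8,160+262/8)]))
print('bolt',onz(t,320+278/6,130+245/6,29))
for p in [(366.7,164.8),(363,148),(407,168),(330,163)]: print(onz(t,*p,26))
E
```

```text
key top [546.45973756 161.88122486  95.        ] tri [548.53237797 162.42337875  79.51584006]
round [559.47565279 230.19932187  90.        ]
rail [586.28130328 261.23229034  56.        ]
rail [556.17259354 111.05056173  56.        ]
rail [554.87069987 272.72330475  56.        ]
rail [527.06262758 120.05743565  56.        ]
keyway [ 555.32714186 -154.69998334   34.        ] [ 555.47713518 -155.81042808   29.07696064]
bolt [ 595.76904185 -156.87684662   29.        ]
[ 616.63620049 -158.72932675   26.        ]
[ 673.43148871 -146.60214306   26.        ]
[ 606.92281659 -293.35381499   26.        ]
[621.72358229 -36.0373164   26.        ]
```

```bash
python3 -m jog '[[[0,-0.039,-0.047,-10],[0,-0.078,-0.094,-20],[0,-0.118,-0.142,-30],[0,-0.157,-0.19,-40],[0,-0.197,-0.237,-50],[0,-0.236,-0.285,-60],[0,-0.275,-0.332,-70],[0,-0.315,-0.38,-80],[0,-0.354,-0.427,-90],[0,-0.393,-0.474,-100],[0,-0.433,-0.522,-110],[0,-0.472,-0.569,-120]]]' 1 60
```

```text
t: 1.65
tool_pos: [548.7, 164.1, 231.2]
ee_rot: [[-0.0, 0.614, 0.789], [0.001, 0.789, -0.614], [-1.0, 0.001, -0.001]]
wrist_force: [1.1, -1.4, 0.7]
grip_width: 1.001
```

```bash
python3 -m jog '[[[0,0,0,-10.6],[0,0,0,-21],[0,0,0,-31.5],[0,0,0,-42],[0,0,0,-52.5],[0,0,0,-63],[0,0,0,-73.5],[0,0,0,-84],[0,0,0,-94.5],[0,0,0,-105],[0,0,0,-115],[0,0,0,-116.6]]]'; python3 - <<'E'
from h import *
snap('wrist','w1'); print(read_state()['joint_positions'])
E
```

```text
t: 3.15
tool_pos: [548.5, 164.1, 231.0]
ee_rot: [[-0.001, -0.981, 0.196], [0.001, 0.196, 0.981], [-1.0, 0.001, 0.001]]
wrist_force: [-0.5, 0.3, 0.3]
grip_width: 1.001
[ 1.62593818e-01  3.82143990e-01 -2.17548964e-02  1.16738386e+00
  8.19155376e-04 -1.21055027e+00]
```

View pics/w1.png

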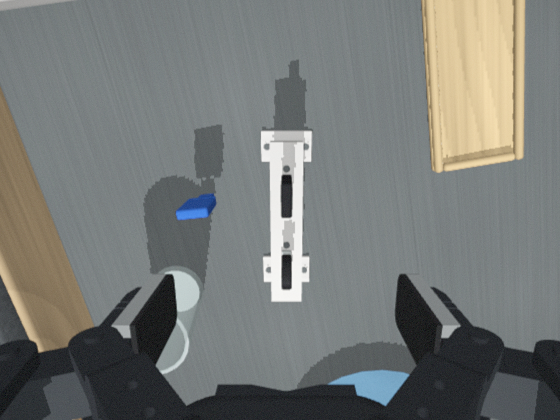

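```bash
python3 - <<'E'
from h import *
s=load('w1'); im=s['image']; g=im.max(2)
roi=np.zeros(g.shape,bool); roi[135:300,268:306]=1
# rail edges rows 165..255 (between feet)
pts={'L':[],'R':[]}
for r in range(165,252):
    c=np.where(im[r,255:320].min(1)>150)[0]
    if len(c)>15: pts['L'].append((255+c[0]-.5,r)); pts['R'].append((255+c[-1]+.5,r))
for k,p in pts.items():
    P=np.array([onz(s,u,v,56)[:2] for u,v in p]); m=np.median(P,0); vx,vy,x0,y0=cv2.fitLine(P.astype(np.float32),cv2.DIST_HUBER,0,.01,.01).ravel()
    print(k,x0,y0,np.degrees(np.arctan2(vy,vx)))
w=(im.min(2)>150)&roi
r=np.where(w.sum(1)>8)[0]; print('rows',r.min(),r.max(), onz(s,286,r.min()-.5,56),onz(s,286,r.max()+.5,56))
d=(g<60)&roi
n,lab,st,ce=cv2.connectedComponentsWithStats(d.astype(np.uint8))
for i in range(1,n):
    if st[i,4]>50: print(st[i],ce[i])
cv2.imwrite('pics/w1c.png',cv2.resize(im[120:310,245:325,::-1],None,fx=3,fy=3,interpolation=2))
E
```

```text
L 567.6164 186.07031 78.055
R 538.22906 189.94193 79.47558
rows 135 299 [539.03085781 118.13056884  56.        ] [569.28909023 270.46166602  56.        ]
[282 175  10  42 376] [286.21010638 195.06648936]
[282 255   9  27 204] [286.39705882 267.15686275]
```

View pics/w1c.png

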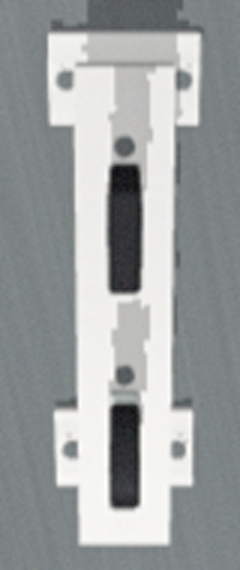

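```bash
python3 - <<'E'
from h import *
s=load('w1')
a=onz(s,286.2,184,101);b=onz(s,286.2,217.5,101);print(a,b,np.linalg.norm(a-b),(a+b)/2)
e=onz(s,286.7,141.7,56);f=onz(s,286.7,301.2,56);c=(e+f)/2;u=(f-e)/np.linalg.norm(f-e);print(np.linalg.norm(e-f),c,c-35*u,c+35*u,np.degrees(np.arctan2(u[1],u[0])))
R=read_state()['ee_rot'];p=read_state()['tool_pos']
for k in [(a+b)/2,c-35*u]: print('tool', R.T@(k-p))
E
```

```text
[545.39015076 150.66019449 101.        ] [550.50967135 176.454032   101.        ] 26.296987367933163 [547.94991105 163.55711324 101.        ]
151.1470049230631 [554.29998683 198.24922855  56.        ] [547.49905409 163.91633887  56.        ] [561.10091957 232.58211823  56.        ] 78.79544338029396
tool [130.03421033   0.36041801  -0.74832676]
tool [175.0347282    0.83955911  -0.51140903]
```

```bash
python3 -m jog '[[[0.03,0.0005,-0.0005,0],[0.06,0.0005,-0.0005,0],[0.09,0.0005,-0.0005,0],[0.11,0.0005,-0.0005,0],[0.12,0.0005,-0.0005,0],[0.12,0.0005,-0.0005,0]]]' 0.4 60; python3 - <<'E'
from h import *
snap('wrist','w2');snap('side','s2')
E
```

```text
t: 3.95
tool_pos: [547.6, 163.8, 110.7]
ee_rot: [[-0.002, -0.98, 0.198], [0.001, 0.198, 0.98], [-1.0, 0.002, 0.0]]
wrist_force: [0.3, -0.1, 0.6]
grip_width: 0.402
```

View pics/w2.png

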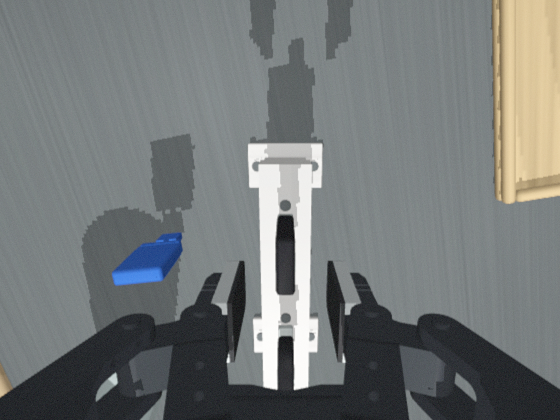

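View pics/s2.png

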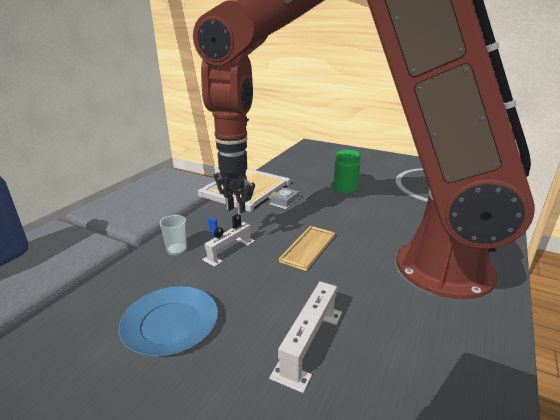

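```bash
python3 - <<'E'
from h import *
s=load('w2');im=s['image']
cv2.imwrite('pics/w2c.png',cv2.resize(im[200:310,230:345,::-1],None,fx=5,fy=5,interpolation=2))
u=np.array([.196,.98,0]);k=np.array([547.8,163.7,101])
for a in(-14,14): print(proj(s,k+a*u), proj(s,k+a*u-[0,0,40]))
E
```

```text
[285.15881398 239.18050925] [285.18464905 213.69843362]
[285.25154197 296.30006581] [285.25940722 261.28938382]
```

View pics/w2c.png

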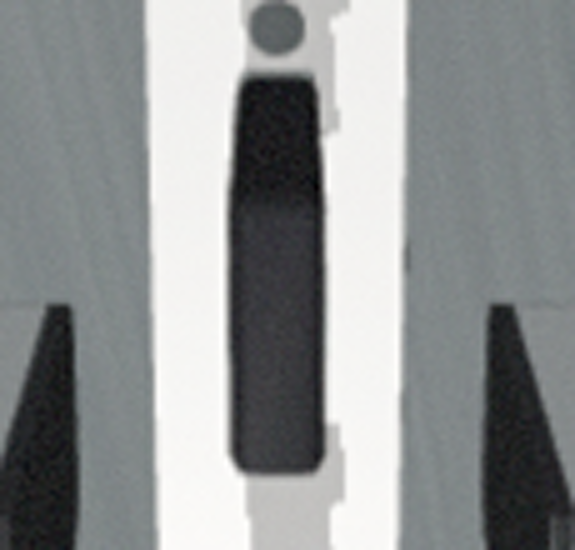

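```bash
python3 -m jog '[[[0.02,0,-0.0003,0],[0.035,0,-0.0003,0],[0.045,0,-0.0003,0],[0.045,0,-0.0003,0]]]' && python3 -m jog '[[[0,0,0,0],[0,0,0,0],[0,0,0,0],[0,0,0,0],[0,0,0,0]]]' 0 60; python3 - <<'E'
from h import *
snap('wrist','w3')
E
```

```text
t: 4.55
tool_pos: [547.9, 163.6, 66.2]
ee_rot: [[-0.001, -0.98, 0.197], [0.001, 0.197, 0.98], [-1.0, 0.001, 0.001]]
wrist_force: [0.2, 0.6, 0.2]
grip_width: 0.404
t: 5.18
tool_pos: [548.4, 163.6, 66.8]
ee_rot: [[0.0, -0.98, 0.197], [0.001, 0.197, 0.98], [-1.0, -0.0, 0.001]]
wrist_force: [1.2, 0.1, 5.5]
grip_width: 0.098
```

View pics/w3.png

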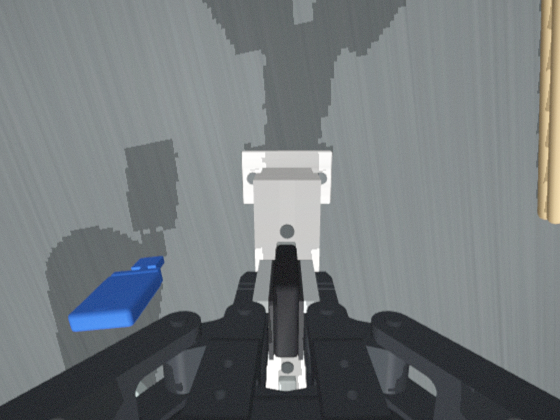

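```bash
python3 -m jog '[[[-0.001,0,0,0],[-0.002,0,0,0],[-0.004,0,0,0],[-0.006,0,0,0],[-0.010,0,0,0],[-0.016,0,0,0],[-0.024,0,0,0],[-0.034,0,0,0],[-0.05,0,0,0],[-0.07,0,0,0],[-0.07,0,0,0]]]' 0 100; python3 - <<'E'
from h import *
snap('wrist','w4');snap('side','s4')
im=load('s4')['image'];cv2.imwrite('pics/s4c.png',cv2.resize(im[170:270,190:270,::-1],None,fx=6,fy=6,interpolation=2))
E
```

```text
t: 6.6
tool_pos: [549.8, 163.8, 138.9]
ee_rot: [[0.004, -0.98, 0.197], [0.001, 0.197, 0.98], [-1.0, -0.004, 0.002]]
wrist_force: [0.4, -0.4, 0.2]
grip_width: 0.089
```

View pics/w4.png

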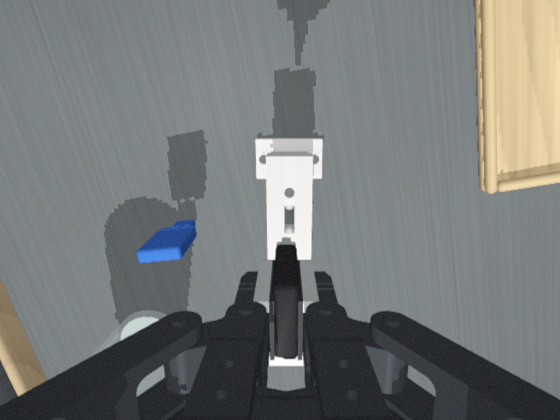

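View pics/s4c.png

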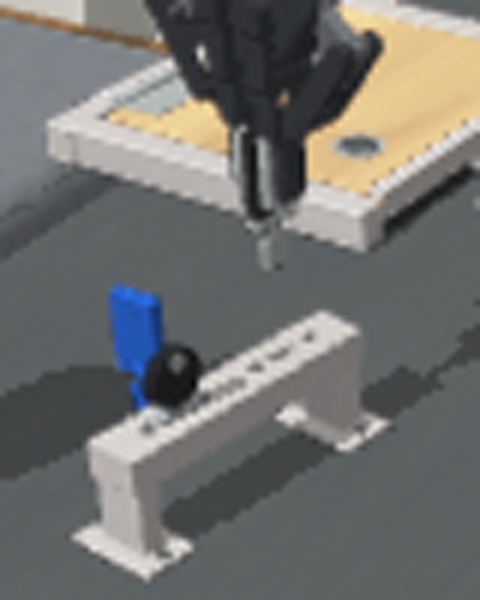

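```bash
python3 -m jog '[[[-0.01,-0.011,-0.038,10],[-0.02,-0.022,-0.077,20],[-0.03,-0.033,-0.115,30.5],[-0.03,-0.044,-0.154,41],[-0.03,-0.055,-0.192,51],[-0.03,-0.066,-0.231,61.5],[-0.03,-0.076,-0.27,72],[-0.03,-0.087,-0.308,82],[-0.03,-0.087,-0.308,82],[-0.03,-0.087,-0.308,82]]]'; python3 - <<'E'
from h import *
snap('wrist','w5'); print(read_state()['joint_positions'][5],read_state()['ee_rot'])
E
```

```text
t: 7.95
tool_pos: [572.4, -155.0, 165.8]
ee_rot: [[-0.001, 0.057, 0.998], [0.002, 0.998, -0.057], [-1.0, 0.002, -0.001]]
wrist_force: [0.6, -0.7, -1.0]
grip_width: 0.089
-0.33089830972536627 [[-2.73586983e-04  5.68125685e-02  9.98384824e-01]
 [ 1.66880101e-03  9.98383497e-01 -5.68120357e-02]
 [-9.99998570e-01  1.65056257e-03 -3.67953600e-04]]
```

View pics/w5.png

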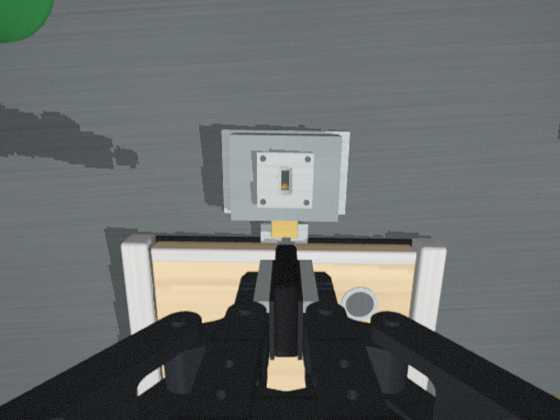

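```bash
python3 - <<'E'
from h import *
s=load('w5');im=s['image']
cv2.imwrite('pics/w5a.png',cv2.resize(im[120:230,225:350,::-1],None,fx=6,fy=5,interpolation=2))
cv2.imwrite('pics/w5b.png',cv2.resize(im[225:300,245:330,::-1],None,fx=7,fy=7,interpolation=2))
roi=np.zeros(im.shape[:2],np.uint8);roi[140:218,245:325]=1
print(im[155,285],im[142,285],im[215,285])
g=im.min(2)
m=((g>150)*roi).astype(np.uint8)
cs,_=cv2.findContours(m,0,1);c=max(cs,key=cv2.contourArea);print(cv2.minAreaRect(c),cv2.contourArea(c))
W=np.array([onz(s,*p[0],34)[:2] for p in c],np.float32);print(cv2.minAreaRect(W))
E
```

```text
[202 209 208] [163 171 173] [164 172 174]
((284.5, 178.5), (77.0, 79.0), 90.0) 6083.0
((555.4623413085938, -154.40794372558594), (61.29994583129883, 58.86140441894531), 86.69307708740234)
```

View pics/w5a.png

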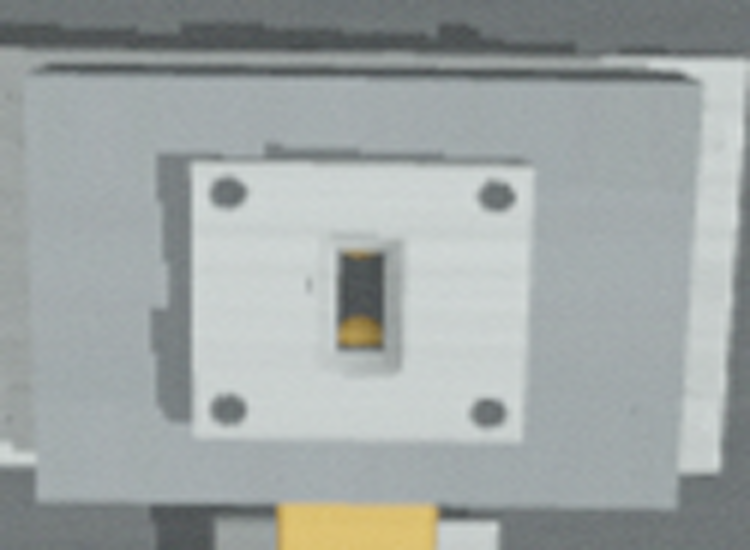

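View pics/w5b.png

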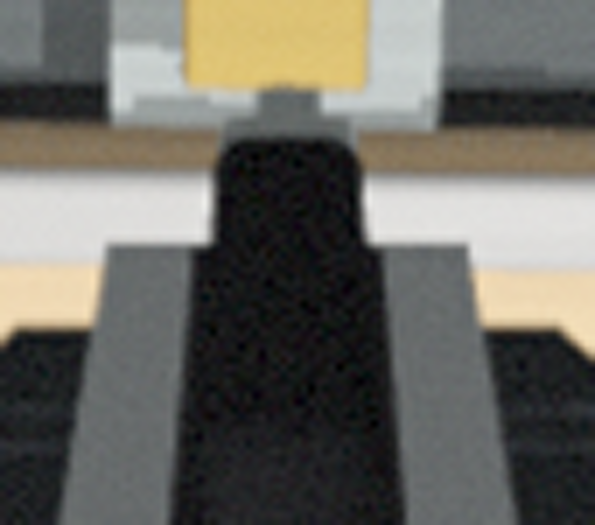

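```bash
python3 - <<'E'
from h import *
s=load('w5');im=s['image']
roi=np.zeros(im.shape[:2],np.uint8);roi[145:215,250:320]=1
m=((im.min(2)>188)*roi).astype(np.uint8)
cs,_=cv2.findContours(m,0,1);c=max(cs,key=cv2.contourArea);print(cv2.minAreaRect(c))
W=np.array([onz(s,*p[0],34)[:2] for p in c],np.float32);print(cv2.minAreaRect(W))
# screws
for p in [(228,193),(497,196),(228,409),(489,412)]: print('screw',onz(s,225+p[0]/6-.4,120+p[1]/5-.4,34))
print('rim',onz(s,225+361/6-.4,120+304/5-.4,34))
for q in [(320,238),(403,238),(325,370),(398,370)]: print(onz(s,225+q[0]/6-.4,120+q[1]/5-.4,34))
st=read_state();R=st['ee_rot'];p=st['tool_pos']
for b in [(34.3,0,0),(34.3,0,-7),(34.3-2,0,-7),(34.3-23.5-5,0,-13),(34.3-28.5,0,-14)]: print(b,proj(s,p+R@np.array(b)))
for q in [(288,88),(288,128),(288,140)]: print(245+q[0]/7-.4,225+q[1]/7-.4)
E
```

```text
((285.0, 180.0), (54.0, 56.0), 90.0)
((556.2472534179688, -154.37271118164062), (41.852054595947266, 41.66679000854492), 85.79126739501953)
screw [ 538.44048455 -169.69912288   34.        ]
screw [ 540.79014224 -136.51192846   34.        ]
screw [ 571.41034394 -172.15044586   34.        ]
screw [ 573.80480664 -138.8784787    34.        ]
rim [ 556.07323339 -154.24693534   34.        ]
[ 545.78908748 -158.76558317   34.        ]
[ 546.38156981 -148.45077153   34.        ]
[ 566.00421584 -159.39932765   34.        ]
[ 566.53752277 -150.14350719   34.        ]
(34.3, 0, 0) [286.14067588 248.66288695]
(34.3, 0, -7) [286.14410216 235.80203501]
(32.3, 0, -7) [286.15263546 237.14189509]
(5.799999999999997, 0, -13) [286.28987896 244.97590082]
(5.799999999999997, 0, -14) [286.29071906 242.79397922]
285.7428571428572 237.17142857142858
285.7428571428572 242.88571428571427
285.7428571428572 244.6
```

```bash
python3 -m jog '[[[0.0,-0.0002,-0.0163,0.9],[0.03,-0.0002,-0.0163,0.9],[0.06,-0.0002,-0.0163,0.9],[0.08,-0.0002,-0.0163,0.9],[0.09,-0.0002,-0.0163,0.9],[0.09,-0.0002,-0.0163,0.9],[0.09,-0.0002,-0.0163,0.9]]]'; python3 - <<'E'
from h import *
s=snap('wrist','w6');st=read_state();R=st['ee_rot'];p=st['tool_pos'];print(R)
im=s['image'];cv2.imwrite('pics/w6a.png',cv2.resize(im[130:290,215:355,::-1],None,fx=5,fy=3.7,interpolation=2))
for b in [(34.3,0,0),(34.3,0,-7),(32.3,0,-7)]: print(b,proj(s,p+R@np.array(b)))
print('kw',proj(s,[556.1,-154.3,34]))
E
```

```text
t: 8.88
tool_pos: [556.8, -153.6, 76.9]
ee_rot: [[0.001, 0.072, 0.997], [0.001, 0.997, -0.072], [-1.0, 0.001, 0.001]]
wrist_force: [0.2, -0.3, -0.0]
grip_width: 0.089
[[ 0.00116527  0.07210091  0.99739666]
 [ 0.0011217   0.99739662 -0.07210222]
 [-0.99999869  0.0012028   0.00108136]]
(34.3, 0, 0) [285.12669024 248.54247009]
(34.3, 0, -7) [285.1311666  235.68946565]
(32.3, 0, -7) [285.12900354 237.02723781]
kw [283.91271567 241.17212894]
```

View pics/w6a.png

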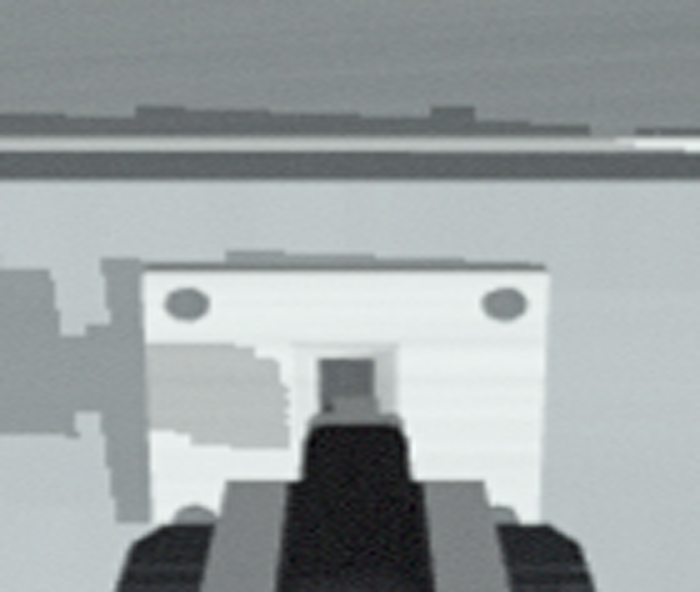

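```bash
python3 - <<'E'
from h import *
s=load('w6')
a=onz(s,215+187/5-.4,130+303/3.7-.4,34);b=onz(s,215+504/5-.4,130+303/3.7-.4,34);print(a,b)
u=(b-a)/np.linalg.norm(b-a);lx=np.array([u[1],-u[0],0]);print(np.degrees(np.arctan2(lx[1],lx[0])),(a+b)/2+lx*16.5)
print(onz(s,215+346/5-.4,200,34), read_state()['tool_pos'])
E
```

```text
[ 538.40011243 -169.75398617   34.        ] [ 540.78777833 -136.65766757   34.        ]
-4.126337531494082 [ 556.05117427 -154.39309983   34.        ]
[ 533.41358078 -152.70521564   34.        ] [ 556.87471107 -153.75057537   77.00611139]
```

```bash
python3 -m jog '[[[0.002,-0.0008,-0.00075,0],[0.005,-0.0008,-0.00075,0],[0.008,-0.0008,-0.00075,0],[0.011,-0.0008,-0.00075,0],[0.013,-0.0008,-0.00075,0],[0.013,-0.0008,-0.00075,0]]]'; python3 - <<'E'
from h import *
s=snap('wrist','w7');st=read_state();print(st['ee_rot'],st['wrist_force'],st['wrist_torque'],st['tool_pos'])
im=s['image'];cv2.imwrite('pics/w7a.png',cv2.resize(im[130:290,215:355,::-1],None,fx=5,fy=3.7,interpolation=2))
E
```

```text
t: 9.68
tool_pos: [555.9, -154.4, 63.8]
ee_rot: [[0.001, 0.072, 0.997], [0.001, 0.997, -0.072], [-1.0, 0.001, 0.001]]
wrist_force: [0.4, 0.4, -0.0]
grip_width: 0.089
[[ 9.43233659e-04  7.20662424e-02  9.97399402e-01]
 [ 1.18355942e-03  9.97399067e-01 -7.20673375e-02]
 [-9.99998855e-01  1.24845779e-03  8.55485691e-04]] [0.11318312 0.67011729 0.02445924] [-0.01774771  0.01993736 -0.01543815] [ 556.02150555 -154.45233604   63.91016782]
```

View pics/w7a.png

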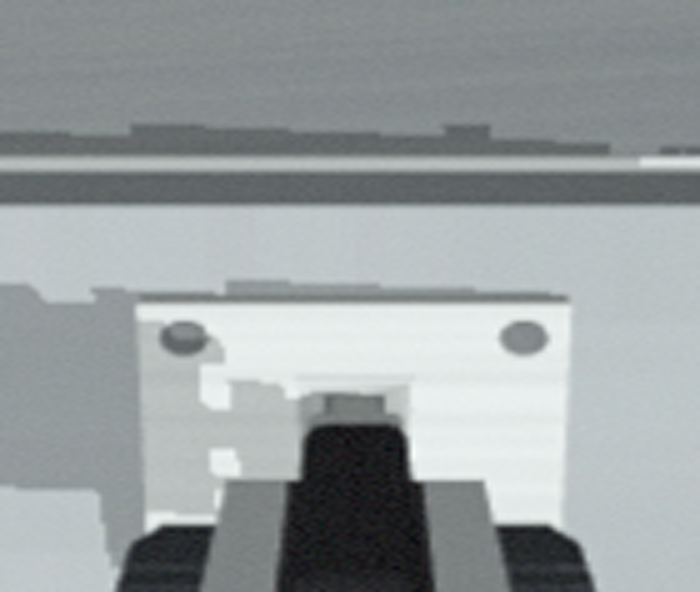

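```bash
python3 -m jog '[[[0.001,0,0,0],[0.002,0,0,0],[0.003,0,0,0],[0.004,0,0,0],[0.005,0,0,0],[0.005,0,0,0]]]'; python3 -c "
from station import read_state as r
s=r();print(s['wrist_force'],s['tool_pos'])"
```

```text
t: 10.48
tool_pos: [555.9, -154.4, 58.9]
ee_rot: [[0.001, 0.072, 0.997], [0.001, 0.997, -0.072], [-1.0, 0.001, 0.001]]
wrist_force: [-0.3, 0.5, 0.4]
grip_width: 0.091
[-0.31063924  0.47710182  0.35201218] [ 555.94170996 -154.44885751   58.89803483]
```

```bash
python3 -m jog '[[[0.0005,0,0,0],[0.001,0,0,0],[0.0015,0,0,0],[0.0015,0,0,0]]]'; python3 -c "
from station import read_state as r
s=r();print(s['wrist_force'],s['tool_pos'])"
```

```text
t: 10.98
tool_pos: [556.2, -154.5, 58.0]
ee_rot: [[0.002, 0.072, 0.997], [0.001, 0.997, -0.072], [-1.0, 0.001, 0.001]]
wrist_force: [-1.3, 0.1, 7.3]
grip_width: 0.086
[-1.25913257  0.12343861  7.26055776] [ 556.20422316 -154.54373765   58.02564635]
```

```bash
python3 -m jog '[[[0.0007,0,0.0015,0],[0.0007,0,0.0015,0],[0.0007,0,-0.0015,0],[0.0007,0,-0.0015,0],[0.0009,0,0.0015,0],[0.0009,0,0.0015,0],[0.0011,0,-0.0015,0],[0.0011,0,-0.0015,0],[0.0012,0,0.0015,0],[0.0012,0,0.0015,0],[0.0013,0,-0.0015,0],[0.0013,0,-0.0015,0]]]'; python3 -c "
from station import read_state as r
s=r();print(s['wrist_force'],s['tool_pos'])"
```

```text
t: 12.48
tool_pos: [555.1, -154.5, 56.6]
ee_rot: [[0.002, 0.072, 0.997], [0.001, 0.997, -0.072], [-1.0, 0.001, 0.002]]
wrist_force: [2.7, -0.1, -1.4]
grip_width: 0.086
[ 2.73255077 -0.10345358 -1.35824598] [ 555.12221904 -154.48977265   56.58429723]
```

```bash
python3 -m jog '[[[0.0008,0,0.0024,0],[0.001,0,0.0024,0],[0.0012,0,-0.0006,0],[0.0013,0,-0.0006,0],[0.0014,0,0.0024,0],[0.0015,0,0.0024,0],[0.0016,0,-0.0006,0],[0.0017,0,-0.0006,0],[0.0018,0,0.0024,0],[0.0019,0,0.0024,0],[0.002,0,0.0009,0],[0.002,0,0.0009,0]]]'; python3 -c "
from station import read_state as r
s=r();print(s['wrist_force'],s['tool_pos'])"
```

```text
t: 13.98
tool_pos: [555.6, -154.5, 54.5]
ee_rot: [[0.001, 0.072, 0.997], [0.001, 0.997, -0.072], [-1.0, 0.001, 0.001]]
wrist_force: [-3.2, 1.0, -0.8]
grip_width: 0.092
[-3.16975351  1.01406537 -0.80680315] [ 555.56203057 -154.54684293   54.4704338 ]
```

Past pin0 (depth ≈13.8 mm). Feel for pin1 without wiggling.

```bash
python3 -m jog '[[[0.0005,0,0.0004,0],[0.001,0,0.0004,0],[0.0015,0,0.0004,0],[0.002,0,0.0004,0],[0.002,0,0.0004,0]]]'; python3 -c "
from station import read_state as r
s=r();print(s['wrist_force'],s['tool_pos'])"
```

```text
t: 14.6
tool_pos: [555.7, -154.6, 52.8]
ee_rot: [[0.001, 0.072, 0.997], [0.001, 0.997, -0.072], [-1.0, 0.001, 0.001]]
wrist_force: [-5.5, 0.5, 5.0]
grip_width: 0.088
[-5.51222781  0.51772262  5.00560363] [ 555.70196757 -154.61686988   52.75257229]
```

```bash
python3 -m jog '[[[0.0006,0,-0.0018,0],[0.0007,0,-0.0018,0],[0.0008,0,0.0012,0],[0.0009,0,0.0012,0],[0.001,0,-0.0018,0],[0.001,0,-0.0018,0],[0.0011,0,0.0012,0],[0.0011,0,0.0012,0],[0.0012,0,-0.0018,0],[0.0013,0,-0.0018,0],[0.0014,0,-0.0003,0],[0.0014,0,-0.0003,0]]]'; python3 -c "
from station import read_state as r
s=r();print(s['wrist_force'],s['tool_pos'])"
```

```text
t: 16.1
tool_pos: [556.2, -155.0, 51.8]
ee_rot: [[0.002, 0.072, 0.997], [-0.0, 0.997, -0.072], [-1.0, 0.0, 0.002]]
wrist_force: [0.2, -0.2, 6.0]
grip_width: 0.091
[ 0.16891595 -0.19548196  6.02762749] [ 556.17901952 -154.95571281   51.81892971]
```

```bash
python3 -m jog '[[[0.0007,0.0004,-0.0018,0],[0.0008,0.0004,-0.0018,0],[0.0009,0.0004,0.0014,0],[0.001,0.0004,0.0014,0],[0.0011,0.0004,-0.0018,0],[0.0012,0.0004,-0.0018,0],[0.0013,0.0004,0.0014,0],[0.0014,0.0004,0.0014,0],[0.0015,0.0004,-0.0018,0],[0.0016,0.0004,-0.0018,0],[0.0017,0.0004,-0.0002,0],[0.0017,0.0004,-0.0002,0]]]'; python3 -c "
from station import read_state as r
s=r();print(s['wrist_force'],s['tool_pos'])"
```

```text
t: 17.6
tool_pos: [556.6, -154.7, 50.3]
ee_rot: [[0.004, 0.072, 0.997], [-0.0, 0.997, -0.072], [-1.0, -0.0, 0.004]]
wrist_force: [4.2, -0.9, 4.5]
grip_width: 0.088
[ 4.17160008 -0.88700148  4.4744744 ] [ 556.63069351 -154.71455981   50.32080788]
```

```bash
python3 -m jog '[[[0.0006,0.0002,-0.0006,0],[0.0011,0.0002,-0.0006,0],[0.0016,0.0002,-0.0006,0],[0.0016,0.0002,-0.0006,0]]]'; python3 -c "
from station import read_state as r
s=r();print(s['wrist_force'],s['tool_pos'])"
```

```text
t: 18.1
tool_pos: [556.8, -154.6, 49.1]
ee_rot: [[0.005, 0.072, 0.997], [-0.001, 0.997, -0.072], [-1.0, -0.0, 0.005]]
wrist_force: [3.4, 0.5, 6.2]
grip_width: 0.091
[3.35326046 0.49263456 6.24713712] [ 556.81389741 -154.61920845   49.14213505]
```

```bash
python3 -m jog '[[[0.0007,0,-0.0022,0],[0.001,0,-0.0022,0],[0.0012,0,0.0008,0],[0.0014,0,0.0008,0],[0.0016,0,-0.0022,0],[0.0018,0,-0.0022,0],[0.002,0,0.0008,0],[0.0022,0,0.0008,0],[0.0024,0,-0.0022,0],[0.0026,0,-0.0022,0],[0.0028,0,-0.0007,0],[0.0028,0,-0.0007,0]]]'; python3 -c "
from station import read_state as r
s=r();print(s['wrist_force'],s['tool_pos'])"
```

```text
t: 19.6
tool_pos: [556.3, -154.5, 46.4]
ee_rot: [[0.006, 0.072, 0.997], [-0.001, 0.997, -0.072], [-1.0, -0.0, 0.006]]
wrist_force: [3.6, -0.3, -0.3]
grip_width: 0.09
[ 3.575796   -0.27487172 -0.26472211] [ 556.32986242 -154.53670914   46.39468525]
```

```bash
python3 -m jog '[[[0.0006,0,-0.0004,0],[0.0012,0,-0.0004,0],[0.0018,0,-0.0004,0],[0.0022,0,-0.0004,0],[0.0022,0,-0.0004,0]]]'; python3 - <<'E'
from h import *
s=read_state();print(s['wrist_force'],s['tool_pos'])
im=snap('wrist','w8')['image'];cv2.imwrite('pics/w8a.png',cv2.resize(im[130:290,195:375,::-1],None,fx=4,fy=3.7,interpolation=2))
im=snap('side','s8')['image'];cv2.imwrite('pics/s8a.png',cv2.resize(im[150:220,240:320,::-1],None,fx=8,fy=8,interpolation=2))
E
```

```text
t: 20.23
tool_pos: [556.3, -154.7, 44.8]
ee_rot: [[0.006, 0.072, 0.997], [-0.001, 0.997, -0.072], [-1.0, -0.0, 0.007]]
wrist_force: [2.1, -0.9, 6.7]
grip_width: 0.095
[ 2.06486553 -0.85995312  6.74890847] [ 556.26738784 -154.6784654    44.76139216]
```

View pics/w8a.png

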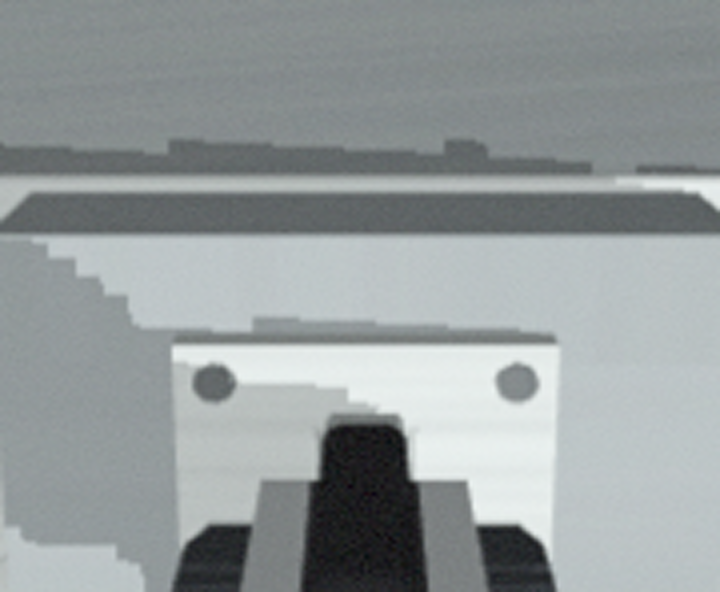

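View pics/s8a.png

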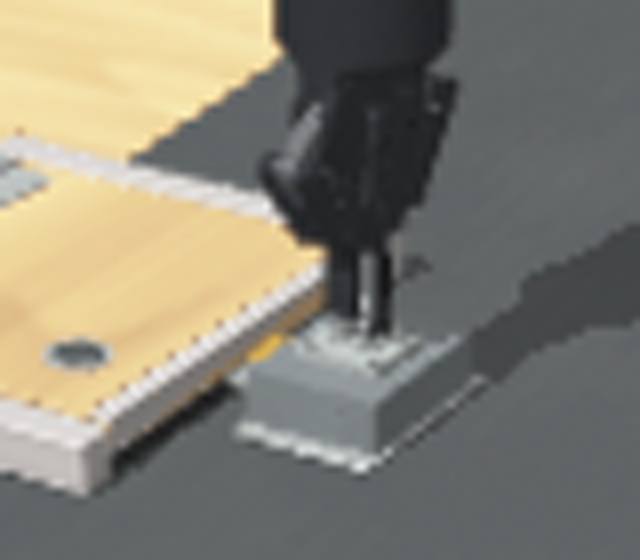

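```bash
python3 -m jog '[[[0.0008,0,-0.0005,0],[0.0012,0,0,0],[0.0012,0,0.0002,0],[0.0012,0,-0.0002,0]]]'; python3 -c "
from station import read_state as r
s=r();print(s['wrist_force'],s['tool_pos'])"
```

```text
t: 20.82
tool_pos: [556.3, -154.7, 44.7]
ee_rot: [[0.007, 0.072, 0.997], [-0.001, 0.997, -0.072], [-1.0, -0.001, 0.007]]
wrist_force: [1.5, 1.4, 12.2]
grip_width: 0.096
[ 1.47045442  1.40967856 12.20827048] [ 556.32503872 -154.72896371   44.6697639 ]
```

```bash
python3 -m jog '[[[0.0005,0,0,4],[0.0005,0,0,9],[0.0005,0,0,14],[0.0005,0,0,19],[0.0005,0,0,24],[0.0005,0,0,29],[0.0005,0,0,34],[0.0005,0,0,39],[0.0005,0,0,44],[0.0005,0,0,44]]]' 0 120; python3 - <<'E'
from h import *
s=read_state();print(s['wrist_force'],s['wrist_torque'],s['tool_pos'],s['joint_positions'])
im=snap('wrist','w9')['image'];cv2.imwrite('pics/w9a.png',cv2.resize(im[130:290,195:375,::-1],None,fx=4,fy=3.7,interpolation=2))
E
```

```text
t: 22.08
tool_pos: [556.2, -155.2, 44.8]
ee_rot: [[0.007, 0.746, 0.666], [-0.002, 0.666, -0.746], [-1.0, 0.004, 0.007]]
wrist_force: [0.6, -1.4, 9.8]
grip_width: 0.082
[ 0.6277498  -1.44745357  9.75633119] [-0.29746901 -0.10483051  0.02010034] [ 556.19487764 -155.19131052   44.82429639] [-3.99084576e-01  5.48079911e-01 -2.84255341e-01  7.30892496e-01
  7.02186472e-04  4.42368797e-01]
```

View pics/w9a.png

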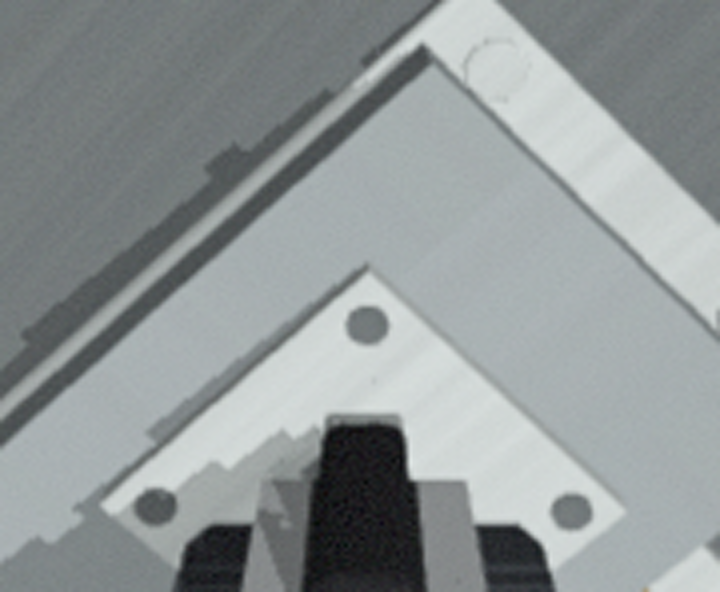

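```bash
python3 -m jog '[[[0.0004,0.0002,-0.0002,5],[0.0004,0.0003,-0.0003,10],[0.0004,0.0003,-0.0003,15],[0.0004,0.0003,-0.0003,20],[0.0004,0.0003,-0.0003,25],[0.0004,0.0003,-0.0003,30],[0.0004,0.0003,-0.0003,35],[0.0004,0.0003,-0.0003,40],[0.0004,0.0003,-0.0003,44],[0.0004,0.0003,-0.0003,47],[0.0004,0.0003,-0.0003,48.5],[0.0004,0.0003,-0.0003,48.5]]]'; python3 - <<'E'
from h import *
s=read_state();print(s['wrist_force'],s['wrist_torque'],s['tool_pos'],s['ee_rot'],s['joint_positions'][5])
im=snap('wrist','w10')['image'];cv2.imwrite('pics/w10a.png',im[...,::-1])
im=snap('side','s10')['image'];A=cv2.resize(im[150:220,240:320,::-1],None,fx=5,fy=5,interpolation=2)
im=snap('top','t10')['image'];B=cv2.resize(im[130:205,320:420,::-1],None,fx=4,fy=350/75,interpolation=2)
cv2.imwrite('pics/x10.png',np.hstack([A,B]))
E
```

```text
t: 23.62
tool_pos: [555.5, -155.4, 44.8]
ee_rot: [[0.006, 0.993, -0.117], [-0.004, -0.117, -0.993], [-1.0, 0.006, 0.003]]
wrist_force: [-1.1, -3.2, 8.3]
grip_width: 0.085
[-1.05775012 -3.18596477  8.3467354 ] [-0.57547839  0.33220012  0.1190398 ] [ 555.49772296 -155.35657025   44.84687659] [[ 0.00601152  0.99315419 -0.11665597]
 [-0.00362851 -0.11663565 -0.99316814]
 [-0.99997535  0.00639374  0.00290251]] 1.2888510549470877
```

View pics/w10a.png

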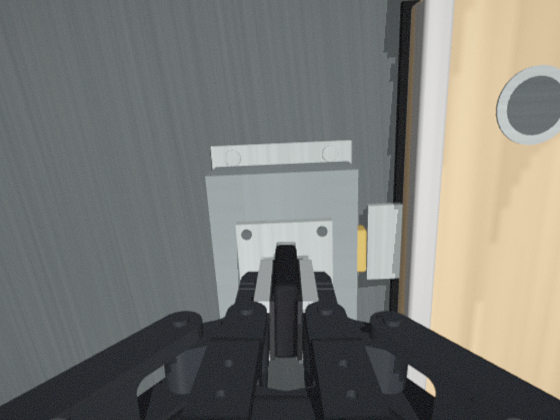

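View pics/x10.png

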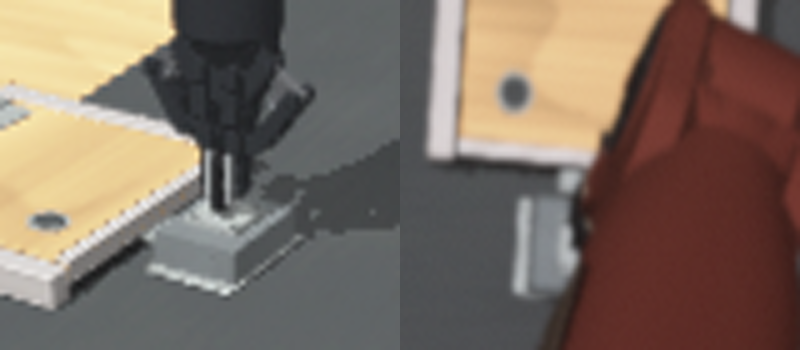

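```bash
python3 -m jog '[[[0.0003,0,0,1],[0.0003,0,0,2],[0.0003,0,0,2.5],[0.0003,0,0,2.5],[0.0003,0,0,2.5],[0.0003,0,0,2.5]]]'; python3 - <<'E'
from h import *
s=read_state();print(s['wrist_force'],s['wrist_torque'],s['tool_pos'],np.degrees(np.arctan2(s['ee_rot'][1,2],s['ee_rot'][0,2])))
w=snap('wrist','w11');im=w['image']
cv2.imwrite('pics/w11a.png',cv2.resize(im[130:300,200:420,::-1],None,fx=3.6,fy=3.5,interpolation=2))
for n in ['w5','w11']:
    S=load(n);h=cv2.cvtColor(S['image'],cv2.COLOR_RGB2HSV)
    m=((h[...,0]>12)&(h[...,0]<30)&(h[...,1]>150)&(h[...,2]>120)).astype(np.uint8)
    # lock-x coordinate of yellow px at z=22 within |x|<70
    ys,xs=np.where(m); P=np.array([onz(S,x,y,22)[:2] for x,y in zip(xs,ys)])-[556.05,-154.4]
    a=np.radians(-4.15);L=np.c_[P@[np.cos(a),np.sin(a)],P@[-np.sin(a),np.cos(a)]]
    k=(abs(L[:,1])<9)&(L[:,0]<57)&(L[:,0]>25); print(n,k.sum(),np.percentile(L[k],[2,50,98],axis=0).round(1).tolist())
E
```

```text
t: 24.52
tool_pos: [555.3, -155.5, 44.9]
ee_rot: [[0.006, 0.987, -0.16], [-0.004, -0.16, -0.987], [-1.0, 0.006, 0.003]]
wrist_force: [0.5, -1.0, 7.2]
grip_width: 0.089
[ 0.49497548 -1.01103752  7.23805387] [-0.14592302 -0.24159393  0.17980918] [ 555.32589725 -155.49151867   44.85215887] -99.19292896365252Traceback (most recent call last):
  File "<stdin>", line 9, in <module>
ValueError: operands could not be broadcast together with shapes (0,) (2,)
```

View pics/w11a.png

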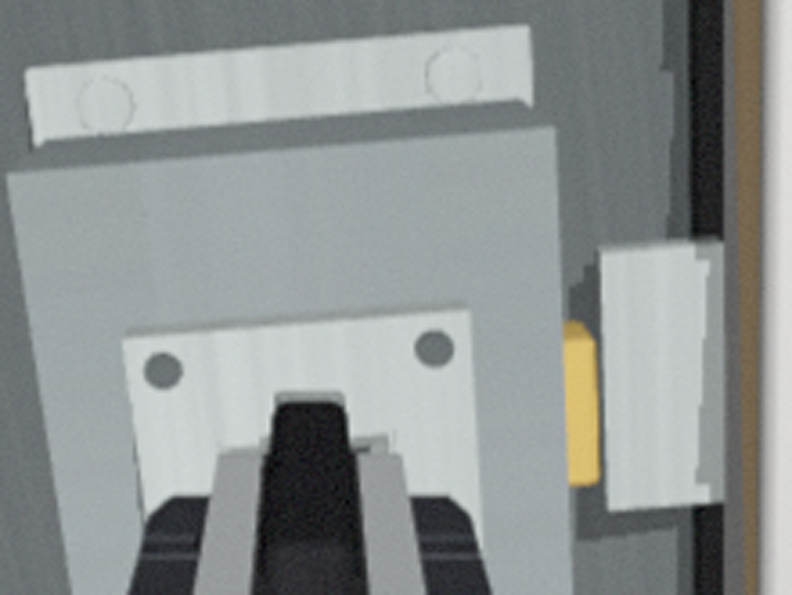

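```bash
python3 - <<'E'
from h import *
a=load('side0')['image'];b=load('s10')['image'];cv2.imwrite('pics/s10f.png',b[...,::-1])
E
```

```text
(no output)
```

View pics/s10f.png

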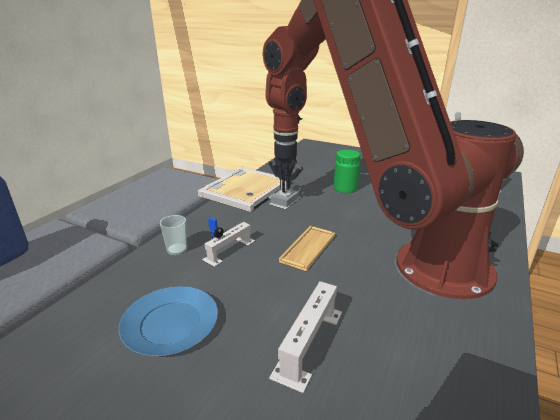

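The round-headed key is still on its rail at (219,232). The tumbler, plate, canister and spoon rest are where they were. The bolt is clear of the strike lip, so I'm handing in.

```bash
python3 -c "
from station import *
print(hand_in())"
```

```text
the job is handed in; nothing more can be done
None
```

I took the square-headed key out of its clip and worked it down past both pins with small wiggles along the keyway. In the calls' readings, the downward push while wiggling was about 7 N at most. Once it was seated, a 12 N push moved it no further. I then turned it clockwise about 95° and handed in at about 24.5 s, with the grip still holding it turned.

**Last checks:**
- **Turn:** with the key held, the wrist torque rose from 0.12 to 0.18 N m over the last 2.5°, which fits the plug being against its stop.
- **Bolt:** the wrist picture shows the brass bolt drawn clear of the strike lip.
- **Rest of the counter:** the side view shows the round-headed key still in its clip and the bystanders where they were.

**Failed check:** my script to measure the bolt's travel by colour crashed. The drawn bolt is therefore judged from the picture and the torque, not measured in millimetres.

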